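# Set the turned ware out for waxing

## Task

Set the wooden ware out on the cork rounds for waxing, each piece standing upright in the middle of its own round: the pot on the round directly in front of the wax tin, the pepper mill on the round at the other end of that row of three, the egg cup on the round between them, and the square tealight holder on the round behind the egg cup (front is the robot's side). Put the lid on the pot, properly seated, and leave the wax tin where it is. Don't knock any of the ware over on the way.

Things in the scene. Friction and masses are not known exactly. Their poses are not given: they have to be found in the camera images.
- pot: Turned wooden pot, open at the top, 62 across, 55 high, straight-sided from 16 up; wall 5, mouth 52 across. It may be gripped across its outside near the rim. Sizes in mm. Origin: centre of its underside, z up.
- lid: The pot's lid: wooden disc 62 across with a knob, 38 high in all. It stands on a tapered spigot 7 high (36 across at the foot, 42 at the disc) that drops into the pot's mouth; disc from 7 to 14 up; upright knob above it, 20 across and straight from 22 to 34 up. Seated, its origin is 48 above the pot's. Sizes in mm. Origin: centre of its underside, z up.
- mill: Tall slim wooden pepper mill, 50 across at the foot, 123 high; waist 32 across at 50 up; round head 36 across and straight from 92 to 112 up with a small steel button on top. Grip it by the head. Sizes in mm. Origin: centre of its underside, z up.
- cup: Wooden egg cup: foot 44 across, thin stem, bowl open at the top, 48 across and straight-sided from 42 to 64 up; 64 high. Sizes in mm. Origin: centre of its underside, z up.
- holder: Low square wooden tealight holder, 60 x 60, 25 high, with a round recess 40 across and 14 deep in its top. x and y are square to its sides. Sizes in mm. Origin: centre of its underside, z up.
- pad_tin: The cork round directly in front of the wax tin: the left or the right end of the row of three (which end varies). Cork disc, 76 across, 4 thick, fixed on the plywood board (9 thick; cork top 13 above the bench). Sizes in mm. Origin: centre of its underside; x away from the robot, y along the row to the left (turned up to 0.22 rad).
- pad_mid: The middle cork round of the row of three; the end rounds are 120 to either side of it. Cork disc, 76 across, 4 thick, fixed on the plywood board (9 thick; cork top 13 above the bench). Sizes in mm. Origin: centre of its underside; x away from the robot, y along the row to the left (turned up to 0.22 rad).
- pad_end: The cork round at the other end of the row, the end without the tin behind it. Cork disc, 76 across, 4 thick, fixed on the plywood board (9 thick; cork top 13 above the bench). Sizes in mm. Origin: centre of its underside; x away from the robot, y along the row to the left (turned up to 0.22 rad).
- pad_back: The single cork round behind the middle one, 120 farther from the robot. Cork disc, 76 across, 4 thick, fixed on the plywood board (9 thick; cork top 13 above the bench). Sizes in mm. Origin: centre of its underside; x away from the robot, y along the row to the left (turned up to 0.22 rad).
- tin: Wax tin, a low round metal tin with a brass-coloured lid, 69 across, 38 high, standing loose on the board 110 behind one end round. To be left alone. Sizes in mm. Origin: centre of its underside, z up.
Things that resemble listed ones, but are neither listed nor needed, are in the scene too. Leave any purple look-alike of the pot alone.

How it is judged:
By the outcome, as a careful person would: the job done as asked, in the order asked, and still so for the second after the job is handed in, with the robot touching nothing.
It also fails if it takes over 128 s, if anything falls off the work surface, if the arm or the gripper's body presses on something with over 40 N, if the wrist force passes 120 N, or if a joint passes its speed limit or range.

## Robot

A 6-joint arm with a two-finger parallel gripper is mounted at the origin on the work surface. World frame = base frame: x ahead of the robot, y to its left, z up, the work surface at z = 0. Lengths are in m, angles in rad, forces in N, time in s.
With the tool pointing down it reaches from about 0.35 to 0.975 m from the base axis. Payload 4.9 kg.
Tool frame: the origin (TCP) lies at the very end of the fingers, on their centre line; the grasp point (between the pads) lies 19 mm behind it (ctrl.grasp_offset is the distance from the TCP to the grasp point, in m); z points along the fingers, y is the line along which they close (so a half turn about z gives the same grasp; the last joint's range is limited). The gripper opens to 85 mm and grips with 20 to 120 N. Pads are 22 mm wide; open, the fingers measure 114 mm over their backs; the gripper's body (76 mm by 85 mm) begins 54 mm behind the grasp point. The pads swing forward as they close: fully open they stand 13 mm farther back than shut.
Start: joints at [-1.315, 0.053, 1.613, -0, 1.476, -0.119], TCP at [0.229, -0.582, 0.231] pointing down, gripper open.
Joint ranges: [-3.01, 3.01], [-1.01, 2.22], [0.06, 2.58], [-1.02, 4.17], [0.09, 2.62], [-3.14, 3.14]. Speed limits (rad/s): [2.57, 2.57, 3.14, 3.14, 3.14, 3.14].

## Interface

Orientations are given as a rotation vector (axis times angle).
In Python, from station import ctrl, optics gives the robot as it stands.
- The arm moves only by the shell command python3 -m handwheel 'ROWS' [OPENING] [FORCE]. ROWS is JSON, a list of rows, each an object of numbers: "tx", "ty", "tz": the shift along the tool's x, y, z in mm; "roll": the turn about the tool's z in rad. A call has 1 to 12 rows; each row shifts and turns the commanded pose from where the row before left it, along the tool's axes as they then stand; what a row does not reach is not made up. A row lasts 1/12 s, in which the tool goes at most 41.7 mm and 7.16 degrees, less where a joint would pass 70% of its speed; a pose out of reach is approached as far as the arm can. A call with a gripper value outside its range is refused whole. OPENING is the finger opening in mm, from 0 to 85.4, set as the call begins (- or left out, the last holds). The fingers move at their own pace and stop on an object; FORCE is the grip in N (left out, the last holds). Time passes only in rows, so rows that do not move let the fingers close. It gives the time, the measured TCP pose, the force, the opening and the grip force at its end, in the units of the state.
- ctrl.get_obs(): the state, without advancing time (a new reading comes with each control period).
- optics.get_image(name): name is "side" or "top" or "wrist"; returns (picture, depth): 384x512x3 uint8, red, green, blue; 384x512 float32, m along the optical axis (not along the pixel's ray), 0 where there is no reading.
- optics.camera_params(name): a dict with "mtx" (3x3 intrinsics, pixels), "extrinsics" (4x4, takes a point from camera to world coordinates); the wrist camera has in their place "tool_from_camera" (4x4, takes a point from camera to tool coordinates, whose origin is the TCP and whose axes are the flange's). Camera axes: x right, y down, z forward; pixel columns grow to the right and rows downward; lengths in m; the calibration is good to about 2 mm. A picture is of the moment at which its call begins: read the wrist's pose just before it. camera_params takes no time and is no camera call.
- ctrl.finish_job(): hands the job in; it is judged then, once.
The state is a dict: "t": time; "q": joint angles; "dq": joint speeds; "effort": joint torques, N m; "tool_pos": TCP position; "tool_rot": TCP orientation; "contact_force": force on the tool from outside, world axes, zero at the start; "wrist_torque": the same for the moment, N m; "opening": finger opening in m; "grip_force": force on a finger pad.
Only numpy, scipy, OpenCV 4.12 (cv2) and the standard library are available. Lean on these libraries where they do the work, as an engineer would, in place of code of your own. Each camera call takes 0.05 s, during which the arm holds its last target. There are 200 camera calls.

## Working session

There is one attempt and no reset: what is moved stays moved. The work goes in short steps, Python scripts to look and compute and a shell command to move; the robot and the scene stay as the last step left them, time stands still between calls to the robot, and variables do not carry over. Pictures are saved under pics/ and viewed, at most 14 in all, crops included, and the job is handed in when it is done.

```bash
mkdir -p pics; ls; cat > h.py <<'E'
import numpy as np, cv2
from station import ctrl, optics
def shot(name, fn=None):
    o=ctrl.get_obs(); im,d=optics.get_image(name); p=optics.camera_params(name)
    if name=="wrist":
        T=np.eye(4);T[:3,:3]=cv2.Rodrigues(np.array(o["tool_rot"],float))[0];T[:3,3]=o["tool_pos"];E=T@np.array(p["tool_from_camera"])
    else: E=np.array(p["extrinsics"])
    np.savez(f"{name}.npz",im=im,d=d,K=np.array(p["mtx"]),E=E)
    if fn: cv2.imwrite(f"pics/{fn}.png",im[:,:,::-1])
def cloud(name):
    z=np.load(f"{name}.npz");d=z["d"];K=z["K"];v,u=np.indices(d.shape)
    P=np.stack([(u-K[0,2])/K[0,0]*d,(v-K[1,2])/K[1,1]*d,d,np.ones_like(d)],-1)@z["E"].T
    P=P[...,:3];P[d==0]=np.nan
    return z["im"],P
def state():
    o=ctrl.get_obs();R=cv2.Rodrigues(np.array(o["tool_rot"],float))[0]
    print("t",round(o["t"],2),"tcp",np.round(o["tool_pos"],4),"F",np.round(o["contact_force"],1),"op",o["opening"],"grip",o["grip_force"]);print(np.round(R,4))
E
python3 - <<'E'
from h import *
state(); shot("top","top0"); shot("side","side0")
for n in("top","side"): print(np.round(np.load(n+".npz")["E"],3))
E
```

```text
pics
t 0.0 tcp [ 0.2286 -0.581   0.2301] F [-0.5 -0.3 -0.4] op 0.0854454558836263 grip 0.0
[[ 9.306e-01  3.660e-01 -5.000e-04]
 [ 3.660e-01 -9.306e-01  2.000e-03]
 [ 3.000e-04 -2.100e-03 -1.000e+00]]
[[-0.012 -0.981  0.194  0.328]
 [-0.999  0.005 -0.037 -0.031]
 [ 0.036 -0.194 -0.98   0.93 ]
 [ 0.     0.     0.     1.   ]]
[[-0.844 -0.287  0.453  0.038]
 [-0.536  0.418 -0.733  0.69 ]
 [ 0.021 -0.862 -0.506  0.577]
 [ 0.     0.     0.     1.   ]]
```

View pics/top0.png

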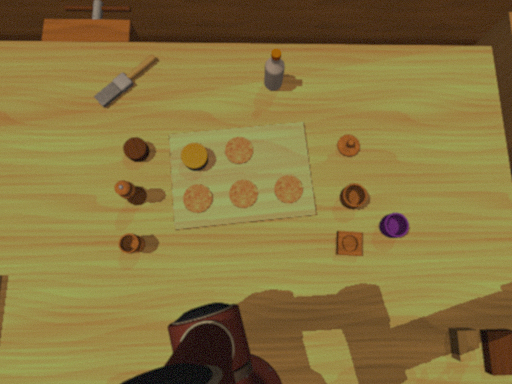

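View pics/side0.png

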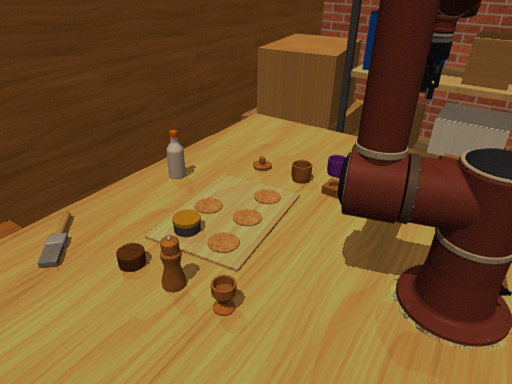

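The top view shows these candidates:
- Pot: brown open vessel at (353,196). The purple look-alike is at (395,225), and a dark low thing at (136,149) is not the pot.
- Lid at (348,146), mill at (123,188), cup at (131,243) and holder at (349,243).
- Tin at (195,156), so pad_tin is the left round at (197,198). Mid is (243,193), end is (288,189) and back is (239,150).

Next I'll measure them and check close crops.

```bash
cat > m.py <<'E'
from h import *
im,P=cloud("top"); 
def blob(u,v,zlo,zhi,r=28):
    Q=P[v-r:v+r,u-r:u+r].reshape(-1,3); Q=Q[(Q[:,2]>zlo)&(Q[:,2]<zhi)]
    c,rad=cv2.minEnclosingCircle((Q[:,:2]*1000).astype(np.float32)); 
    return np.round(c,1),round(rad,1),len(Q),np.round(np.percentile(Q[:,2],[2,50,98])*1000,1),np.round((np.percentile(Q[:,:2],1,0)+np.percentile(Q[:,:2],99,0))*500,1)
for n,a in dict(pot=(353,196,.045,.07),lid=(348,146,.025,.06),liddisc=(348,146,.007,.06),mill=(123,188,.085,.135),cup=(131,243,.05,.08),holder=(349,243,.018,.04),dark=(136,149,.012,.1),tin=(195,156,.035,.06),purple=(395,225,.035,.08)).items(): print(n,*blob(*a))
for n,(u,v) in dict(tin=(197,198),mid=(243,193),end=(288,189),back=(239,150)).items():
    r=20;s=im[v-r:v+r,u-r:u+r].astype(int);m=(s[...,0]-s[...,1])>45
    Q=P[v-r:v+r,u-r:u+r][m];c,rad=cv2.minEnclosingCircle((Q[:,:2]*1000).astype(np.float32));
    print(n,m.sum(),np.round(c,1),round(rad,1),np.round(np.median(Q,0)*1000,1),np.round(Q.mean(0)*1000,1))
Q=P[225:265,325:375].reshape(-1,3);Q=Q[(Q[:,2]>.018)&(Q[:,2]<.04)]
print("holder rect",cv2.minAreaRect((Q[:,:2]*1000).astype(np.float32)))
a=cv2.resize(im[110:265,315:415],None,fx=3.8,fy=3.8,interpolation=2);b=cv2.resize(im[110:265,90:190],None,fx=3.8,fy=3.8,interpolation=2)
cv2.imwrite("pics/crop0.png",np.hstack([b,a])[:,:,::-1])
E
python3 m.py
```

```text
pot [ 488.2 -290.9] 31.1 179 [45.6 53.6 57.5] [ 487.9 -290.5]
lid [ 634.1 -294.5] 10.4 50 [27.2 36.1 39.4] [ 633.3 -293.8]
liddisc [ 634.2 -294.9] 31.3 388 [ 9.2 13.6 37.4] [ 634.2 -293.5]
mill [497.1 270.6] 20.0 259 [ 85.3 113.7 121.8] [497.4 270.2]
cup [372.6 265.6] 24.2 165 [50.1 62.4 66.7] [372.5 265.2]
holder [ 368.8 -278.6] 41.4 373 [19.6 24.3 27.7] [ 368.3 -277.7]
dark [619.6 275.2] 30.8 466 [15.8 34.2 37.7] [618.8 273.8]
tin [595.7 118.7] 34.7 561 [40.6 46.4 49.6] [594.7 118.2]
purple [ 411.9 -391.3] 31.5 264 [35.5 52.2 56.6] [ 411.9 -391. ]
tin 215 [488.2 110.5] 35.8 [nan nan nan] [nan nan nan]
mid 197 [498.9  -8. ] 35.0 [506.   -8.3  12.6] [504.8  -7.1  12.5]
end 202 [ 511.6 -127.6] 35.9 [ 518.7 -127.5   12.9] [ 516.9 -126.4   12.8]
back 194 [618.6   2.8] 35.5 [nan nan nan] [nan nan nan]
holder rect ((368.6619873046875, -278.0050354003906), (59.96921920776367, 60.25010299682617), 85.86688995361328)
```

View pics/crop0.png

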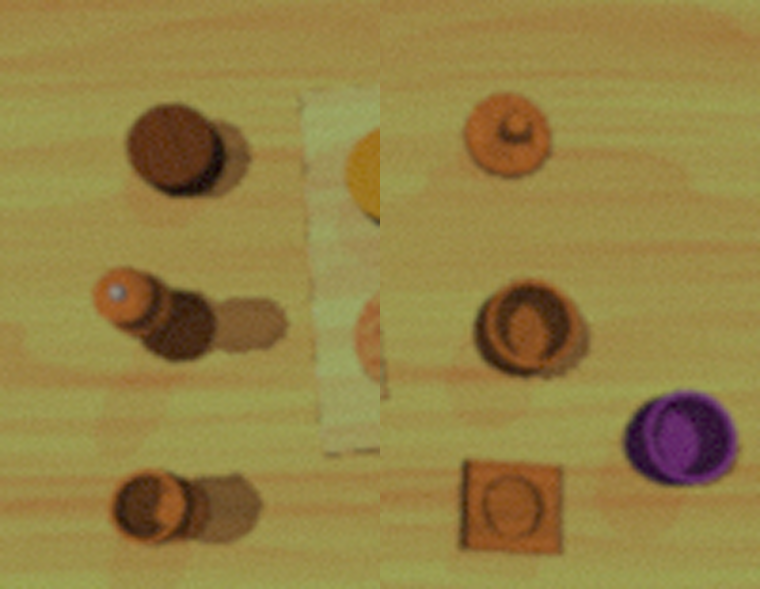

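The crop confirms the choice: brown pot, knobbed lid and square holder on the right, with the purple pot left alone. The mill (steel button) and cup are on the left, and the dark disc is a decoy. Heights and radii match the given sizes. The pad windows were too small, so I'll remeasure those while starting the move.

```bash
python3 -m handwheel '[{"roll":0.125},{"roll":0.125},{"roll":0.125},{"tx":26,"ty":-29},{"tx":26,"ty":-29},{"tx":26,"ty":-29},{"tx":26,"ty":-29},{"tx":26,"ty":-29},{"tx":26,"ty":-29},{"tx":26,"ty":-29},{"tx":26,"ty":-29},{"tx":26,"ty":-29}]' 85
python3 - <<'E'
from h import *
state()
im,P=cloud("top");z=np.load("top.npz");K,E=z["K"],z["E"]
for n,(u,v) in dict(tin=(197,198),mid=(243,193),end=(288,189),back=(239,150)).items():
    r=26;s=cv2.GaussianBlur(im,(3,3),0)[v-r:v+r,u-r:u+r].astype(int);m=((s[...,0]-s[...,1])>25).astype(np.uint8)
    k,l,st,_=cv2.connectedComponentsWithStats(m);i=l[r,r] or 1+st[1:,4].argmax();m=(l==i).astype(np.uint8)
    c=max(cv2.findContours(m,0,1)[0],key=len).reshape(-1,2)+[u-r,v-r]
    ray=np.c_[(c[:,0]-K[0,2])/K[0,0],(c[:,1]-K[1,2])/K[1,1],np.ones(len(c))]@E[:3,:3].T
    X=E[:3,3]+ray*((0.013-E[2,3])/ray[:,2])[:,None]
    e=cv2.fitEllipse((X[:,:2]*1000).astype(np.float32)); print(n,m.sum(),np.round(e[0],1),np.round(e[1],1))
E
```

```text
t 0.1 tcp [ 0.2287 -0.5811  0.2302] F [-0.2  0.2 -0.6] op 0.08540668655316586 grip 0.0
[[ 9.306e-01  3.662e-01 -5.000e-04]
 [ 3.662e-01 -9.306e-01  1.800e-03]
 [ 2.000e-04 -1.900e-03 -1.000e+00]]
tin 636 [488.  110.9] [72.  73.2]
mid 616 [500.2  -8. ] [71.2 73.2]
end 612 [ 511.8 -127. ] [72.3 73.5]
back 575 [618.7   4. ] [72.  72.7]$[0]: bad value
```

```bash
python3 -m handwheel '[{"tx":0,"ty":0,"tz":0,"roll":0.12},{"tx":0,"ty":0,"tz":0,"roll":0.12},{"tx":0,"ty":0,"tz":0,"roll":0.12},{"tx":26,"ty":-29,"tz":0,"roll":0},{"tx":26,"ty":-29,"tz":0,"roll":0},{"tx":26,"ty":-29,"tz":0,"roll":0},{"tx":26,"ty":-29,"tz":0,"roll":0},{"tx":26,"ty":-29,"tz":0,"roll":0},{"tx":26,"ty":-29,"tz":0,"roll":0},{"tx":26,"ty":-29,"tz":0,"roll":0},{"tx":26,"ty":-29,"tz":0,"roll":0},{"tx":26,"ty":-29,"tz":0,"roll":0}]' 85
```

```text
t: 1.1
tool_pos: [0.4596, -0.3153, 0.2309]
tool_rot: [-3.141, -0.023, 0.001]
contact_force: [-0.0, -0.7, -0.1]
opening: 0.0851
grip_force: 0.0
```

```bash
python3 -m handwheel '[{"tx":14,"ty":-12,"roll":0.0147},{"tx":14,"ty":-12},{"tz":0},{"tz":0},{"tz":0}]'
python3 - <<'E'
from h import *
state(); shot("wrist","w1"); im,P=cloud("wrist")
Q=P.reshape(-1,3);Q=Q[(Q[:,2]>.045)&(Q[:,2]<.07)&(np.hypot(Q[:,0]-.488,Q[:,1]+.291)<.06)]
print(cv2.minEnclosingCircle((Q[:,:2]*1000).astype(np.float32)),len(Q),np.percentile(Q[:,2],[50,98]))
E
```

```text
t 1.1 tcp [ 0.4596 -0.3153  0.2309] F [-0.  -0.7 -0.1] op 0.08514736119032723 grip 0.0
[[ 9.999e-01  1.470e-02 -4.000e-04]
 [ 1.470e-02 -9.999e-01  3.000e-04]
 [-4.000e-04 -4.000e-04 -1.000e+00]]
((488.2604064941406, -291.37091064453125), 30.854202270507812) 731 [0.05436543 0.05612508]$[0]: bad value
```

View pics/w1.png

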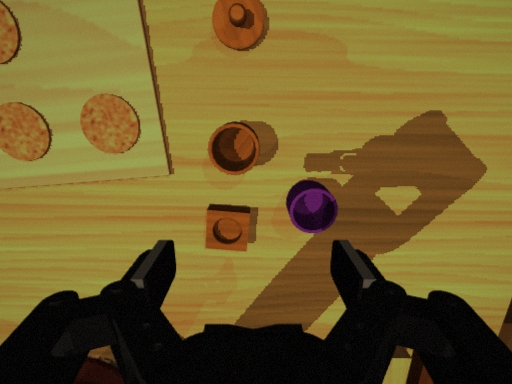

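The wrist view shows the pot at (234,148). Its measured centre (488.3, −291.4) agrees with the top camera, so I can descend. The purple look-alike is at (312,206), clear of the fingers.

```bash
python3 -m handwheel '[{"tx":14.3,"ty":-12,"tz":0,"roll":0.0147},{"tx":14.3,"ty":-12,"tz":0,"roll":0},{"tx":0,"ty":0,"tz":30,"roll":0},{"tx":0,"ty":0,"tz":35,"roll":0},{"tx":0,"ty":0,"tz":35,"roll":0},{"tx":0,"ty":0,"tz":35,"roll":0},{"tx":0,"ty":0,"tz":35,"roll":0},{"tx":0,"ty":0,"tz":25,"roll":0},{"tx":0,"ty":0,"tz":15,"roll":0},{"tx":0,"ty":0,"tz":0,"roll":0},{"tx":0,"ty":0,"tz":0,"roll":0}]'
```

```text
t: 2.07
tool_pos: [0.4864, -0.2924, 0.0202]
tool_rot: [-3.14, -0.0, 0.003]
contact_force: [0.5, 0.1, 0.1]
opening: 0.0851
grip_force: 0.0
```

```bash
python3 -m handwheel '[{"tx":1.8,"ty":-1.3,"tz":0,"roll":0},{"tx":0,"ty":0,"tz":0,"roll":0},{"tx":0,"ty":0,"tz":0,"roll":0},{"tx":0,"ty":0,"tz":0,"roll":0},{"tx":0,"ty":0,"tz":0,"roll":0},{"tx":0,"ty":0,"tz":0,"roll":0},{"tx":0,"ty":0,"tz":0,"roll":0},{"tx":0,"ty":0,"tz":0,"roll":0}]' 50 40
```

```text
t: 2.73
tool_pos: [0.4908, -0.2928, 0.0238]
tool_rot: [3.139, 0.0, 0.006]
contact_force: [-1.0, 0.6, 5.7]
opening: 0.0602
grip_force: 44.2
```

```bash
python3 -m handwheel '[{"tx":0,"ty":0,"tz":-10,"roll":0},{"tx":0,"ty":0,"tz":-20,"roll":0},{"tx":0,"ty":0,"tz":-30,"roll":0},{"tx":0,"ty":0,"tz":-30,"roll":0},{"tx":0,"ty":0,"tz":-10,"roll":0},{"tx":0,"ty":0,"tz":0,"roll":0},{"tx":0,"ty":0,"tz":0,"roll":0}]'
cat > look.py <<'E'
from h import *
import sys
# usage: look.py cam x y zlo zhi r   (mm)
a=[float(v)/1000 for v in sys.argv[2:]]
state(); shot(sys.argv[1]); im,P=cloud(sys.argv[1])
Q=P.reshape(-1,3);Q=Q[(Q[:,2]>a[2])&(Q[:,2]<a[3])&(np.hypot(Q[:,0]-a[0],Q[:,1]-a[1])<a[4])]
c=(Q[:,:2]*1000).astype(np.float32)
print("circle",cv2.minEnclosingCircle(c),len(Q),"z",np.percentile(Q[:,2],[2,50,98]).round(4),"rect",cv2.minAreaRect(c))
E
python3 - <<'E'
from h import *
state(); shot("wrist","w2"); shot("top")
E
```

```text
t: 3.32
tool_pos: [0.4889, -0.2915, 0.1211]
tool_rot: [3.141, 0.0, 0.0]
contact_force: [-0.3, -0.5, -2.3]
opening: 0.0601
grip_force: 46.0
t 3.32 tcp [ 0.4889 -0.2915  0.1211] F [-0.3 -0.5 -2.3] op 0.060138783488798996 grip 45.99559100737679
[[ 1.e+00  1.e-04  1.e-04]
 [ 1.e-04 -1.e+00 -1.e-04]
 [ 1.e-04  1.e-04 -1.e+00]]
```

View pics/w2.png

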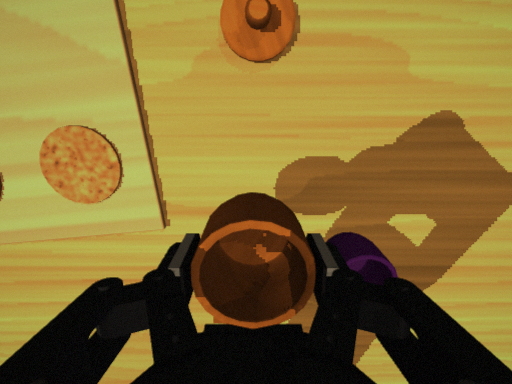

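The pot is held between the pads, with its mouth centred at (253,272). I'll measure its offset and tilt in the gripper.

```bash
cat > held.py <<'E'
from h import *
import sys
# rim plane & circle of held thing: zlo above tcp etc.
x,y,r,dz=[float(v)/1000 for v in sys.argv[1:5]]
for n in ("wrist","top"):
    im,P=cloud(n);Q=P.reshape(-1,3);Q=Q[(np.hypot(Q[:,0]-x,Q[:,1]-y)<r)]
    sat=None
    R=im.reshape(-1,3)[(np.hypot(P.reshape(-1,3)[:,0]-x,P.reshape(-1,3)[:,1]-y)<r)].astype(int)
    Q=Q[(R[:,0]-R[:,2]>40)]
    top=np.percentile(Q[:,2],97);T=Q[Q[:,2]>top-dz]
    A=np.c_[T[:,0]-x,T[:,1]-y,np.ones(len(T))];s=np.linalg.lstsq(A,T[:,2],rcond=None)[0]
    print(n,len(T),"top",round(top,4),"slope",s[:2].round(3),"circ",cv2.minEnclosingCircle((T[:,:2]*1000).astype(np.float32)),"mean",(T.mean(0)*1000).round(1))
E
python3 held.py 489 -291.5 36 6
```

```text
wrist 3671 top 0.1526 slope [0.047 0.046] circ ((488.5298156738281, -290.48052978515625), 33.03849792480469) mean [ 490.9 -290.8  153.5]
top 1115 top 0.4385 slope [ 0.02  -0.016] circ ((488.9236145019531, -291.4544372558594), 35.92095184326172) mean [ 487.  -290.1  436.1]
```

```bash
python3 -m handwheel '[{"tx":0,"ty":-20,"tz":0,"roll":0},{"tx":0,"ty":-35,"tz":0,"roll":0},{"tx":0,"ty":-38,"tz":0,"roll":0},{"tx":0,"ty":-38,"tz":0,"roll":0},{"tx":0,"ty":-38,"tz":0,"roll":0},{"tx":0,"ty":-38,"tz":0,"roll":0},{"tx":0,"ty":-38,"tz":0,"roll":0},{"tx":0,"ty":-38,"tz":0,"roll":0},{"tx":0,"ty":-38,"tz":0,"roll":0},{"tx":0,"ty":-36,"tz":0,"roll":0},{"tx":0,"ty":-25,"tz":0,"roll":0},{"tx":0,"ty":-20,"tz":0,"roll":0}]'
python3 -m handwheel '[{"tx":0,"ty":0,"tz":25,"roll":0},{"tx":0,"ty":0,"tz":25,"roll":0},{"tx":0,"ty":0,"tz":15,"roll":0},{"tx":0,"ty":0,"tz":0,"roll":0},{"tx":0,"ty":0,"tz":0,"roll":0}]'
```

```text
t: 4.42
tool_pos: [0.4871, 0.1125, 0.1186]
tool_rot: [-3.142, -0.003, 0.007]
contact_force: [0.1, -0.6, -2.3]
opening: 0.0601
grip_force: 46.2
t: 4.83
tool_pos: [0.4868, 0.1102, 0.0536]
tool_rot: [3.141, 0.0, -0.009]
contact_force: [0.3, 0.2, -0.8]
opening: 0.0597
grip_force: 46.2
```

```bash
python3 - <<'E'
from h import *
state(); shot("wrist","w3"); shot("top")
E
python3 held.py 489 110.6 36 6
```

```text
t 4.83 tcp [0.4868 0.1102 0.0536] F [ 0.3  0.2 -0.8] op 0.05971057804709425 grip 46.19939155505563
[[ 1.0e+00  2.0e-04 -5.8e-03]
 [ 2.0e-04 -1.0e+00 -4.0e-04]
 [-5.8e-03  4.0e-04 -1.0e+00]]
wrist 3627 top 0.0853 slope [0.052 0.038] circ ((486.61871337890625, 111.17691040039062), 33.23434829711914) mean [488.9 110.7  86.4]
top 965 top 0.3745 slope [0.01  0.001] circ ((488.9137878417969, 110.6255111694336), 35.93730545043945) mean [488.2 110.8 372.1]
```

View pics/w3.png

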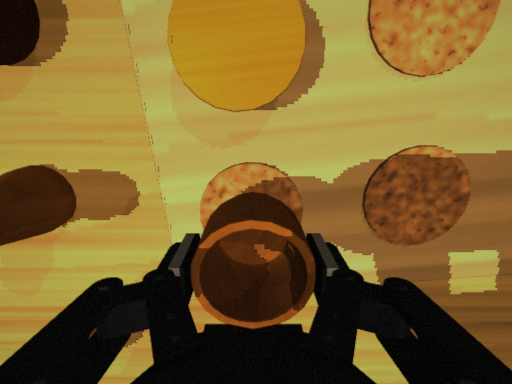

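The pot at (253,272) is just above its round, the tin is at (236,40) behind it, and all is clear. I'll lower it the last 17 mm.

```bash
python3 -m handwheel '[{"tx":1.2,"ty":0,"tz":7,"roll":0},{"tx":0,"ty":0,"tz":7,"roll":0},{"tx":0,"ty":0,"tz":2,"roll":0},{"tx":0,"ty":0,"tz":0,"roll":0},{"tx":0,"ty":0,"tz":0,"roll":0}]'
```

```text
t: 5.35
tool_pos: [0.4902, 0.1103, 0.0401]
tool_rot: [3.142, -0.0, -0.001]
contact_force: [0.0, 0.1, -1.4]
opening: 0.0601
grip_force: 46.3
```

```bash
python3 -m handwheel '[{"tx":-1.0,"ty":0,"tz":2,"roll":0},{"tx":0,"ty":0,"tz":1,"roll":0},{"tx":0,"ty":0,"tz":0,"roll":0},{"tx":0,"ty":0,"tz":0,"roll":0}]'
```

```text
t: 5.68
tool_pos: [0.4893, 0.1104, 0.0373]
tool_rot: [-3.142, -0.0, -0.0]
contact_force: [0.5, 0.4, -1.7]
opening: 0.0597
grip_force: 46.3
```

```bash
python3 -m handwheel '[{"tx":-0.7,"ty":0,"tz":1,"roll":0},{"tx":0,"ty":0,"tz":1,"roll":0},{"tx":0,"ty":0,"tz":0,"roll":0},{"tx":0,"ty":0,"tz":0,"roll":0}]'
```

```text
t: 6.02
tool_pos: [0.4892, 0.1104, 0.0368]
tool_rot: [3.141, 0.0, 0.001]
contact_force: [-4.6, -0.3, 7.8]
opening: 0.0597
grip_force: 46.8
```

Contact is made, so I'll release, rise, and look with the wrist and top cameras.

```bash
python3 -m handwheel '[{"tx":0,"ty":0,"tz":0,"roll":0},{"tx":0,"ty":0,"tz":0,"roll":0},{"tx":0,"ty":0,"tz":0,"roll":0},{"tx":0,"ty":0,"tz":0,"roll":0},{"tx":0,"ty":0,"tz":-15,"roll":0},{"tx":0,"ty":0,"tz":-35,"roll":0},{"tx":0,"ty":0,"tz":-38,"roll":0},{"tx":0,"ty":0,"tz":-38,"roll":0},{"tx":0,"ty":0,"tz":-38,"roll":0},{"tx":0,"ty":0,"tz":-30,"roll":0},{"tx":0,"ty":0,"tz":0,"roll":0},{"tx":0,"ty":0,"tz":0,"roll":0}]' 85
python3 look.py wrist 488 111 58 78 50
python3 look.py wrist 497 270 85 135 60 | tail -1
```

```text
t: 7.02
tool_pos: [0.4899, 0.1105, 0.232]
tool_rot: [-3.141, -0.0, -0.008]
contact_force: [0.6, -0.3, -0.4]
opening: 0.0853
grip_force: 0.0
t 7.02 tcp [0.4899 0.1105 0.232 ] F [ 0.6 -0.3 -0.4] op 0.08531790949750782 grip 0.0
[[ 1.0e+00  2.0e-04  5.2e-03]
 [ 2.0e-04 -1.0e+00  4.0e-04]
 [ 5.2e-03 -4.0e-04 -1.0e+00]]
circle ((486.992919921875, 111.2818603515625), 30.878755569458008) 769 z [0.0592 0.0673 0.069 ] rect ((487.18939208984375, 111.24778747558594), (60.556793212890625, 60.809104919433594), 47.06598663330078)
circle ((498.6226501464844, 270.6709289550781), 20.322298049926758) 1472 z [0.0852 0.1139 0.1219] rect ((498.24542236328125, 270.5251770019531), (36.85353088378906, 37.4158935546875), 67.06548309326172)
```

```bash
python3 -m handwheel '[{"tx":1.5,"ty":-32,"tz":0,"roll":0},{"tx":1.5,"ty":-38,"tz":0,"roll":0},{"tx":1.5,"ty":-38,"tz":0,"roll":0},{"tx":1.5,"ty":-32,"tz":0,"roll":0},{"tx":2,"ty":-20,"tz":0,"roll":0},{"tx":0,"ty":0,"tz":25,"roll":0},{"tx":0,"ty":0,"tz":35,"roll":0},{"tx":0,"ty":0,"tz":35,"roll":0},{"tx":0,"ty":0,"tz":30,"roll":0},{"tx":0,"ty":0,"tz":25,"roll":0},{"tx":0,"ty":0,"tz":0,"roll":0},{"tx":0,"ty":0,"tz":0,"roll":0}]'
```

```text
t: 8.12
tool_pos: [0.4939, 0.2693, 0.0758]
tool_rot: [3.139, 0.0, -0.011]
contact_force: [-0.1, 1.2, 0.9]
opening: 0.0847
grip_force: 0.0
```

```bash
python3 -m handwheel '[{"tx":3,"ty":-1,"tz":-4,"roll":0},{"tx":0,"ty":0,"tz":0,"roll":0},{"tx":0,"ty":0,"tz":0,"roll":0}]'
python3 -m handwheel '[{"tx":0,"ty":0,"tz":0,"roll":0},{"tx":0,"ty":0,"tz":0,"roll":0},{"tx":0,"ty":0,"tz":0,"roll":0},{"tx":0,"ty":0,"tz":0,"roll":0},{"tx":0,"ty":0,"tz":0,"roll":0},{"tx":0,"ty":0,"tz":0,"roll":0},{"tx":0,"ty":0,"tz":0,"roll":0},{"tx":0,"ty":0,"tz":0,"roll":0},{"tx":0,"ty":0,"tz":0,"roll":0}]' 28 45
```

```text
t: 8.37
tool_pos: [0.5016, 0.2721, 0.0863]
tool_rot: [-3.14, -0.0, -0.007]
contact_force: [0.1, -0.1, -0.2]
opening: 0.0849
grip_force: 0.0
t: 9.12
tool_pos: [0.5, 0.2714, 0.0839]
tool_rot: [-3.141, -0.0, -0.001]
contact_force: [0.2, -2.4, 5.3]
opening: 0.035
grip_force: 47.9
```

```bash
python3 -m handwheel '[{"tx":0,"ty":0,"tz":-10,"roll":0},{"tx":0,"ty":0,"tz":-20,"roll":0},{"tx":0,"ty":0,"tz":-30,"roll":0},{"tx":0,"ty":0,"tz":-30,"roll":0},{"tx":0,"ty":0,"tz":-20,"roll":0},{"tx":0,"ty":0,"tz":-10,"roll":0},{"tx":0,"ty":0,"tz":0,"roll":0},{"tx":0,"ty":0,"tz":0,"roll":0},{"tx":0,"ty":0,"tz":0,"roll":0}]'
python3 - <<'E'
from h import *
state(); shot("side","s2");shot("wrist")
im,P=cloud("side");Q=P.reshape(-1,3)
Q=Q[(np.hypot(Q[:,0]-.5,Q[:,1]-.271)<.04)&(Q[:,2]>.09)&(Q[:,2]<.2)]
for z in np.arange(.1,.2,.01):
    S=Q[abs(Q[:,2]-z)<.005]
    if len(S)>10: print(round(z,3),len(S),(np.percentile(S,5,0)[:2]*1000).round(1),(np.percentile(S,95,0)[:2]*1000).round(1))
print("minz",np.sort(Q[:,2])[:10:3])
E
```

```text
t: 9.87
tool_pos: [0.4983, 0.2709, 0.2006]
tool_rot: [3.14, 0.0, -0.006]
contact_force: [-0.5, 0.5, -2.6]
opening: 0.0347
grip_force: 46.9
t 9.87 tcp [0.4983 0.2709 0.2006] F [-0.5  0.5 -2.6] op 0.03474865863719233 grip 46.94756504999532
[[ 1.0e+00  1.0e-04 -4.0e-03]
 [ 1.0e-04 -1.0e+00 -1.4e-03]
 [-4.0e-03  1.4e-03 -1.0e+00]]
0.12 87 [471.2 259.2] [502.1 294.9]
0.13 126 [471.4 261.5] [503.6 294.8]
0.14 140 [473.  260.1] [505.5 292.7]
0.15 118 [475.7 261.1] [503.6 290.6]
0.16 113 [478.2 262.6] [502.8 288. ]
0.17 73 [479.2 264.2] [501.5 286.7]
0.18 77 [477.6 265.7] [499.4 288.6]
0.19 89 [475.6 265.5] [498.9 291. ]
minz [0.11590372 0.11661011 0.11769047 0.11786947]
```

View pics/s2.png

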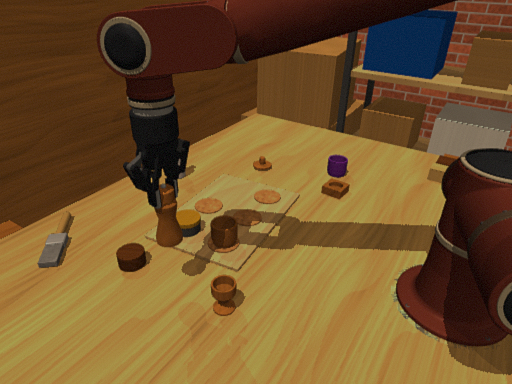

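The mill hangs upright at (167,220) with its foot at about z=0.116. I'll carry it to the right-end round; the path over the pot clears by 45 mm.

```bash
python3 -m handwheel '[{"tx":1,"ty":20,"tz":0,"roll":0},{"tx":1,"ty":33,"tz":0,"roll":0},{"tx":1,"ty":37,"tz":0,"roll":0},{"tx":1,"ty":37,"tz":0,"roll":0},{"tx":1,"ty":37,"tz":0,"roll":0},{"tx":1,"ty":37,"tz":0,"roll":0},{"tx":1,"ty":37,"tz":0,"roll":0},{"tx":1,"ty":37,"tz":0,"roll":0},{"tx":2,"ty":37,"tz":0,"roll":0},{"tx":2,"ty":37,"tz":0,"roll":0},{"tx":1,"ty":30,"tz":0,"roll":0},{"tx":1,"ty":19,"tz":0,"roll":0}]'
python3 -m handwheel '[{"tx":0,"ty":0,"tz":0,"roll":0},{"tx":0,"ty":0,"tz":15,"roll":0},{"tx":0,"ty":0,"tz":25,"roll":0},{"tx":0,"ty":0,"tz":25,"roll":0},{"tx":0,"ty":0,"tz":15,"roll":0},{"tx":0,"ty":0,"tz":5,"roll":0},{"tx":0,"ty":0,"tz":0,"roll":0},{"tx":0,"ty":0,"tz":0,"roll":0},{"tx":0,"ty":0,"tz":0,"roll":0},{"tx":0,"ty":0,"tz":0,"roll":0}]'
```

```text
t: 10.97
tool_pos: [0.5127, -0.1294, 0.2017]
tool_rot: [-3.142, 0.004, 0.004]
contact_force: [-0.0, 0.5, -1.1]
opening: 0.0346
grip_force: 47.3
t: 11.8
tool_pos: [0.5147, -0.1269, 0.12]
tool_rot: [3.141, 0.001, 0.004]
contact_force: [-0.3, 0.8, -1.1]
opening: 0.0342
grip_force: 47.4
```

```bash
python3 - <<'E'
from h import *
state(); shot("wrist","w4")
for n in ("wrist",):
  im,P=cloud(n);Q=P.reshape(-1,3);R=im.reshape(-1,3).astype(int)
  Q=Q[(np.hypot(Q[:,0]-.512,Q[:,1]+.127)<.05)&(R[:,0]-R[:,2]>30)]
  for a,b in((.02,.03),(.03,.045),(.045,.06),(.115,.13)):
    T=Q[(Q[:,2]>a)&(Q[:,2]<b)]
    if len(T)>20: print(n,a,b,len(T),(np.percentile(T,[2,98],0)*1000).round(1).tolist())
E
```

```text
t 11.8 tcp [ 0.5147 -0.1269  0.12  ] F [-0.3  0.8 -1.1] op 0.03419670902876672 grip 47.36878109484678
[[ 1.0e+00  3.0e-04  2.7e-03]
 [ 3.0e-04 -1.0e+00 -1.0e-03]
 [ 2.7e-03  1.0e-03 -1.0e+00]]
wrist 0.03 0.045 114 [[523.0, -148.2, 36.1], [537.7, -104.8, 44.8]]
wrist 0.045 0.06 495 [[510.3, -150.0, 45.5], [537.5, -102.9, 59.7]]
wrist 0.115 0.13 991 [[519.6, -143.9, 115.6], [533.5, -107.6, 129.7]]
```

View pics/w4.png

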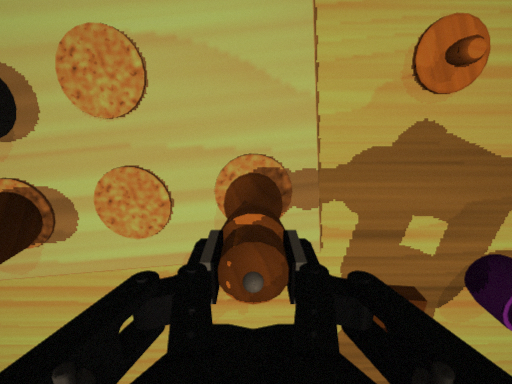

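The mill is over its round, with its foot centred at about (512.6, −126.5). The pad shows at (253,180) beneath it. Lowering now.

```bash
python3 -m handwheel '[{"tx":-0.8,"ty":0.5,"tz":8,"roll":0},{"tx":0,"ty":0,"tz":8,"roll":0},{"tx":0,"ty":0,"tz":4,"roll":0},{"tx":0,"ty":0,"tz":1,"roll":0},{"tx":0,"ty":0,"tz":0,"roll":0},{"tx":0,"ty":0,"tz":0,"roll":0},{"tx":0,"ty":0,"tz":0,"roll":0}]'
```

```text
t: 12.43
tool_pos: [0.5126, -0.1271, 0.0969]
tool_rot: [-3.141, -0.0, 0.001]
contact_force: [-0.7, -0.1, -2.2]
opening: 0.0346
grip_force: 47.5
```

```bash
python3 -m handwheel '[{"tx":0,"ty":0,"tz":1,"roll":0},{"tx":0,"ty":0,"tz":1,"roll":0},{"tx":0,"ty":0,"tz":0,"roll":0},{"tx":0,"ty":0,"tz":0,"roll":0},{"tx":0,"ty":0,"tz":0,"roll":0}]'
```

```text
t: 12.85
tool_pos: [0.5133, -0.1272, 0.097]
tool_rot: [3.142, 0.0, 0.001]
contact_force: [-2.9, 1.9, 7.0]
opening: 0.0347
grip_force: 49.1
```

```bash
python3 -m handwheel '[{"tx":0,"ty":0,"tz":0,"roll":0},{"tx":0,"ty":0,"tz":0,"roll":0},{"tx":0,"ty":0,"tz":0,"roll":0},{"tx":0,"ty":0,"tz":0,"roll":0},{"tx":0,"ty":0,"tz":-15,"roll":0},{"tx":0,"ty":0,"tz":-30,"roll":0},{"tx":0,"ty":0,"tz":-35,"roll":0},{"tx":0,"ty":0,"tz":-35,"roll":0},{"tx":0,"ty":0,"tz":-30,"roll":0},{"tx":0,"ty":0,"tz":0,"roll":0},{"tx":0,"ty":0,"tz":0,"roll":0},{"tx":0,"ty":0,"tz":0,"roll":0}]' 85
python3 look.py wrist 512 -127 100 150 50;python3 look.py wrist 512 -127 20 40 50|tail -1; python3 look.py top 512 -127 100 150 50|tail -1
```

```text
t: 13.85
tool_pos: [0.5125, -0.127, 0.2394]
tool_rot: [-3.141, -0.0, 0.002]
contact_force: [0.5, -0.3, -0.2]
opening: 0.085
grip_force: 0.0
t 13.85 tcp [ 0.5125 -0.127   0.2394] F [ 0.5 -0.3 -0.2] op 0.08502415425920483 grip 0.0
[[ 1.e+00  1.e-04 -1.e-03]
 [ 1.e-04 -1.e+00  4.e-04]
 [-1.e-03 -4.e-04 -1.e+00]]
circle ((511.7425842285156, -126.52120971679688), 18.13423728942871) 1084 z [0.1081 0.1285 0.1351] rect ((511.61187744140625, -126.40704345703125), (35.00011444091797, 35.883426666259766), 89.6148910522461)
circle ((512.307861328125, -126.51774597167969), 24.621814727783203) 217 z [0.0215 0.0325 0.0397] rect ((521.88623046875, -126.53479766845703), (48.29704284667969, 28.764591217041016), 89.89797973632812)
 [-3.5e-03 -1.4e-03 -1.0e+00]]Traceback (most recent call last):
  File "look.py", line 8, in <module>
    print("circle",cv2.minEnclosingCircle(c),len(Q),"z",np.percentile(Q[:,2],[2,50,98]).round(4),"rect",cv2.minAreaRect(c))
                                                        ~~~~~~~~~~~~~^^^^^^^^^^^^^^^^^^
    return _quantile_unchecked(
        a, q, axis, out, overwrite_input, method, keepdims, weights)
    return _ureduce(a,
                    func=_quantile_ureduce_func,
    ...<5 lines>...
                    overwrite_input=overwrite_input,
                    method=method)
    r = func(a, **kwargs)
    result = _quantile(arr,
                       quantiles=q,
    ...<2 lines>...
                       out=out,
                       weights=wgt)
    slices_having_nans = np.isnan(arr[-1, ...])
                                  ~~~^^^^^^^^^
IndexError: index -1 is out of bounds for axis 0 with size 0
```

Mill upright and centred at (511.8, −126.5). Next is the cup.

```bash
python3 -m handwheel '[{"tx":-6,"ty":-20,"tz":0,"roll":0},{"tx":-12,"ty":-33,"tz":0,"roll":0},{"tx":-13,"ty":-36,"tz":0,"roll":0},{"tx":-13,"ty":-36,"tz":0,"roll":0},{"tx":-13,"ty":-36,"tz":0,"roll":0},{"tx":-13,"ty":-36,"tz":0,"roll":0},{"tx":-13,"ty":-36,"tz":0,"roll":0},{"tx":-13,"ty":-36,"tz":0,"roll":0},{"tx":-13,"ty":-36,"tz":0,"roll":0},{"tx":-13,"ty":-36,"tz":0,"roll":0},{"tx":-11,"ty":-31,"tz":0,"roll":0},{"tx":-7,"ty":-20,"tz":0,"roll":0}]'
python3 -m handwheel '[{"tx":0,"ty":0,"tz":20,"roll":0},{"tx":0,"ty":0,"tz":30,"roll":0},{"tx":0,"ty":0,"tz":30,"roll":0},{"tx":0,"ty":0,"tz":20,"roll":0},{"tx":0,"ty":0,"tz":0,"roll":0},{"tx":0,"ty":0,"tz":0,"roll":0},{"tx":0,"ty":0,"tz":0,"roll":0},{"tx":0,"ty":0,"tz":0,"roll":0}]'
python3 look.py wrist 372.5 265.5 50 80 50;
```

```text
t: 15.0
tool_pos: [0.3707, 0.267, 0.2388]
tool_rot: [3.141, 0.004, -0.004]
contact_force: [0.9, 0.1, 0.4]
opening: 0.0849
grip_force: 0.0
t: 15.67
tool_pos: [0.3739, 0.2653, 0.1423]
tool_rot: [-3.14, -0.0, -0.004]
contact_force: [-0.5, -0.3, 1.3]
opening: 0.0853
grip_force: 0.0
t 15.67 tcp [0.3739 0.2653 0.1423] F [-0.5 -0.3  1.3] op 0.08533364600576113 grip 0.0
[[ 1.      0.      0.0028]
 [ 0.     -1.      0.0014]
 [ 0.0028 -0.0014 -1.    ]]
circle ((372.1642150878906, 265.8633728027344), 23.980154037475586) 1088 z [0.0508 0.063  0.0649] rect ((372.2337341308594, 265.964111328125), (47.80511474609375, 46.38937759399414), 2.2501895427703857)
```

```bash
python3 -m handwheel '[{"tx":-1,"ty":0,"tz":20,"roll":0},{"tx":0,"ty":0,"tz":30,"roll":0},{"tx":0,"ty":0,"tz":30,"roll":0},{"tx":0,"ty":0,"tz":20,"roll":0},{"tx":0,"ty":0,"tz":8,"roll":0},{"tx":0,"ty":0,"tz":0,"roll":0},{"tx":0,"ty":0,"tz":0,"roll":0},{"tx":0,"ty":0,"tz":0,"roll":0},{"tx":0,"ty":0,"tz":0,"roll":0}]'
python3 -m handwheel '[{"tx":0,"ty":0,"tz":0,"roll":0},{"tx":0,"ty":0,"tz":0,"roll":0},{"tx":0,"ty":0,"tz":0,"roll":0},{"tx":0,"ty":0,"tz":0,"roll":0},{"tx":0,"ty":0,"tz":0,"roll":0},{"tx":0,"ty":0,"tz":0,"roll":0},{"tx":0,"ty":0,"tz":0,"roll":0},{"tx":0,"ty":0,"tz":0,"roll":0}]' 40 35
```

```text
t: 16.47
tool_pos: [0.3734, 0.2657, 0.0345]
tool_rot: [-3.14, -0.0, -0.006]
contact_force: [-0.1, 0.1, -0.2]
opening: 0.0851
grip_force: 0.0
t: 17.13
tool_pos: [0.3723, 0.2651, 0.0331]
tool_rot: [-3.141, -0.0, -0.001]
contact_force: [-1.1, -1.1, 6.0]
opening: 0.045
grip_force: 35.3
```

```bash
python3 -m handwheel '[{"tx":0,"ty":0,"tz":-10,"roll":0},{"tx":0,"ty":0,"tz":-20,"roll":0},{"tx":0,"ty":0,"tz":-30,"roll":0},{"tx":0,"ty":0,"tz":-30,"roll":0},{"tx":0,"ty":0,"tz":-10,"roll":0},{"tx":0,"ty":0,"tz":0,"roll":0},{"tx":0,"ty":0,"tz":0,"roll":0}]'
python3 -m handwheel '[{"tx":8,"ty":17,"tz":0,"roll":0},{"tx":12,"ty":25,"tz":0,"roll":0},{"tx":14,"ty":30,"tz":0,"roll":0},{"tx":14,"ty":30,"tz":0,"roll":0},{"tx":14,"ty":30,"tz":0,"roll":0},{"tx":14,"ty":30,"tz":0,"roll":0},{"tx":14,"ty":30,"tz":0,"roll":0},{"tx":14,"ty":30,"tz":0,"roll":0},{"tx":14,"ty":30,"tz":0,"roll":0},{"tx":9.5,"ty":21,"tz":0,"roll":0},{"tx":0,"ty":0,"tz":0,"roll":0},{"tx":0,"ty":0,"tz":0,"roll":0}]'
python3 -m handwheel '[{"tx":0,"ty":0,"tz":20,"roll":0},{"tx":0,"ty":0,"tz":30,"roll":0},{"tx":0,"ty":0,"tz":15,"roll":0},{"tx":0,"ty":0,"tz":0,"roll":0},{"tx":0,"ty":0,"tz":0,"roll":0},{"tx":0,"ty":0,"tz":0,"roll":0},{"tx":0,"ty":0,"tz":0,"roll":0}]'
python3 - <<'E'
from h import *
state(); shot("wrist","w5")
im,P=cloud("wrist");Q=P.reshape(-1,3);R=im.reshape(-1,3).astype(int)
Q=Q[(np.hypot(Q[:,0]-.5,Q[:,1]+.008)<.05)&(R[:,0]-R[:,2]>30)]
for a in np.arange(.02,.12,.01):
    T=Q[(Q[:,2]>a)&(Q[:,2]<a+.01)]
    if len(T)>20: print(a.round(3),len(T),(np.percentile(T,[2,98],0)*1000).round(1).tolist())
E
```

```text
t: 17.72
tool_pos: [0.3716, 0.2648, 0.132]
tool_rot: [-3.141, -0.0, -0.0]
contact_force: [-0.1, -0.2, -1.5]
opening: 0.0449
grip_force: 35.9
t: 18.72
tool_pos: [0.4979, -0.0088, 0.1295]
tool_rot: [-3.14, 0.004, 0.008]
contact_force: [-0.3, -0.2, -0.1]
opening: 0.0448
grip_force: 36.1
t: 19.3
tool_pos: [0.5003, -0.0079, 0.0688]
tool_rot: [3.141, 0.001, 0.004]
contact_force: [0.3, -0.4, 0.2]
opening: 0.0448
grip_force: 36.1
t 19.3 tcp [ 0.5003 -0.0079  0.0688] F [ 0.3 -0.4  0.2] op 0.044811586434210945 grip 36.063107363297604
[[ 1.0e+00  8.0e-04  2.5e-03]
 [ 8.0e-04 -1.0e+00 -3.0e-04]
 [ 2.5e-03  3.0e-04 -1.0e+00]]
0.03 217 [[502.6, -27.8, 35.4], [521.9, 13.5, 40.0]]
0.04 880 [[503.6, -25.6, 40.1], [520.5, 12.6, 46.0]]
0.06 966 [[487.5, -19.1, 64.5], [502.4, 4.6, 69.8]]
0.07 1732 [[480.6, -26.8, 70.3], [522.3, 11.7, 79.8]]
0.08 1505 [[479.9, -27.1, 80.2], [523.9, 12.4, 89.8]]
0.09 3152 [[478.6, -29.2, 90.5], [523.7, 13.8, 99.9]]
0.1 324 [[478.8, -31.3, 100.0], [522.8, 14.7, 108.0]]
0.11 72 [[506.2, -53.2, 110.8], [512.6, 38.8, 119.9]]
```

View pics/w5.png

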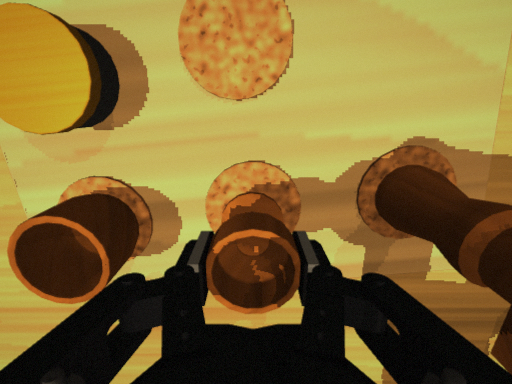

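The cup is over its round (pad at (253,200)), with its foot centred at about (500, −7). The pot and mill stand clear. Lowering.

```bash
python3 -m handwheel '[{"tx":0,"ty":0.5,"tz":8,"roll":0},{"tx":0,"ty":0,"tz":8,"roll":0},{"tx":0,"ty":0,"tz":4,"roll":0},{"tx":0,"ty":0,"tz":2,"roll":0},{"tx":0,"ty":0,"tz":0,"roll":0},{"tx":0,"ty":0,"tz":0,"roll":0},{"tx":0,"ty":0,"tz":0,"roll":0}]'
python3 -m handwheel '[{"tx":0,"ty":0,"tz":1,"roll":0},{"tx":0,"ty":0,"tz":0,"roll":0},{"tx":0,"ty":0,"tz":0,"roll":0},{"tx":0,"ty":0,"tz":0,"roll":0}]'
```

```text
t: 19.93
tool_pos: [0.4997, -0.0086, 0.0463]
tool_rot: [-3.141, -0.0, -0.0]
contact_force: [-2.5, 1.1, 6.7]
opening: 0.0448
grip_force: 36.4
t: 20.27
tool_pos: [0.5002, -0.0086, 0.0463]
tool_rot: [-3.141, 0.0, -0.001]
contact_force: [-4.9, 0.9, 12.2]
opening: 0.0446
grip_force: 36.7
```

```bash
python3 -m handwheel '[{"tx":0,"ty":0,"tz":-1,"roll":0},{"tx":0,"ty":0,"tz":0,"roll":0},{"tx":0,"ty":0,"tz":0,"roll":0},{"tx":0,"ty":0,"tz":0,"roll":0},{"tx":0,"ty":0,"tz":-15,"roll":0},{"tx":0,"ty":0,"tz":-35,"roll":0},{"tx":0,"ty":0,"tz":-38,"roll":0},{"tx":0,"ty":0,"tz":-38,"roll":0},{"tx":0,"ty":0,"tz":-38,"roll":0},{"tx":0,"ty":0,"tz":-30,"roll":0},{"tx":0,"ty":0,"tz":0,"roll":0},{"tx":0,"ty":0,"tz":0,"roll":0}]' 85
python3 look.py wrist 500 -8 63 90 45
```

```text
t: 21.27
tool_pos: [0.5005, -0.0089, 0.2417]
tool_rot: [3.141, 0.0, 0.007]
contact_force: [0.1, -0.3, -1.2]
opening: 0.085
grip_force: 0.0
t 21.27 tcp [ 0.5005 -0.0089  0.2417] F [ 0.1 -0.3 -1.2] op 0.08499267404005967 grip 0.0
[[ 1.0e+00  0.0e+00  4.7e-03]
 [ 1.0e-04 -1.0e+00 -8.0e-04]
 [ 4.7e-03  8.0e-04 -1.0e+00]]
circle ((500.843505859375, -7.793264865875244), 23.99529266357422) 536 z [0.0637 0.0762 0.078 ] rect ((501.02923583984375, -7.48661994934082), (46.78395462036133, 46.91709899902344), 14.626073837280273)
```

```bash
python3 -m handwheel '[{"tx":-8,"ty":17,"tz":0,"roll":0.02},{"tx":-13,"ty":27,"tz":0,"roll":0.02},{"tx":-17,"ty":34,"tz":0,"roll":0.03},{"tx":-17,"ty":34,"tz":0,"roll":0},{"tx":-17,"ty":34,"tz":0,"roll":0},{"tx":-17,"ty":34,"tz":0,"roll":0},{"tx":-17,"ty":34,"tz":0,"roll":0},{"tx":-13,"ty":27,"tz":0,"roll":0},{"tx":-8,"ty":17,"tz":0,"roll":0},{"tx":0,"ty":0,"tz":0,"roll":0},{"tx":0,"ty":0,"tz":0,"roll":0},{"tx":0,"ty":0,"tz":0,"roll":0}]'
python3 -m handwheel '[{"tx":0,"ty":0,"tz":30,"roll":0},{"tx":0,"ty":0,"tz":35,"roll":0},{"tx":0,"ty":0,"tz":25,"roll":0},{"tx":0,"ty":0,"tz":0,"roll":0},{"tx":0,"ty":0,"tz":0,"roll":0},{"tx":0,"ty":0,"tz":0,"roll":0},{"tx":0,"ty":0,"tz":0,"roll":0}]'
python3 look.py wrist 368.7 -278 19 30 60
```

```text
t: 22.32
tool_pos: [0.3578, -0.2581, 0.2375]
tool_rot: [-3.137, 0.109, 0.003]
contact_force: [1.0, 0.3, 0.2]
opening: 0.0849
grip_force: 0.0
t: 22.9
tool_pos: [0.3594, -0.2597, 0.1518]
tool_rot: [3.137, -0.108, 0.005]
contact_force: [0.7, 0.6, 0.5]
opening: 0.0853
grip_force: 0.0
t 22.9 tcp [ 0.3594 -0.2597  0.1518] F [0.7 0.6 0.5] op 0.08526817474609641 grip 0.0
[[ 0.9976 -0.0689  0.0028]
 [-0.0689 -0.9976 -0.0028]
 [ 0.003   0.0026 -1.    ]]
circle ((368.2992858886719, -279.1036682128906), 41.71827697753906) 2207 z [0.0219 0.0247 0.0261] rect ((368.2015075683594, -279.1065979003906), (60.10591125488281, 60.02982711791992), 85.89739990234375)
```

```bash
python3 -m handwheel '[{"tx":5.1,"ty":9.2,"tz":0,"roll":0.003},{"tx":5.1,"ty":9.2,"tz":20,"roll":0},{"tx":0,"ty":0,"tz":35,"roll":0},{"tx":0,"ty":0,"tz":35,"roll":0},{"tx":0,"ty":0,"tz":25,"roll":0},{"tx":0,"ty":0,"tz":15,"roll":0},{"tx":0,"ty":0,"tz":10,"roll":0},{"tx":0,"ty":0,"tz":5,"roll":0},{"tx":0,"ty":0,"tz":0,"roll":0},{"tx":0,"ty":0,"tz":0,"roll":0},{"tx":0,"ty":0,"tz":0,"roll":0},{"tx":0,"ty":0,"tz":0,"roll":0}]'
```

```text
t: 23.95
tool_pos: [0.3679, -0.279, 0.0058]
tool_rot: [3.137, -0.114, 0.003]
contact_force: [-0.9, 0.7, 0.7]
opening: 0.085
grip_force: 0.0
```

```bash
python3 -m handwheel '[{"tx":0,"ty":0,"tz":1,"roll":0},{"tx":0,"ty":0,"tz":0,"roll":0},{"tx":0,"ty":0,"tz":0,"roll":0},{"tx":0,"ty":0,"tz":0,"roll":0},{"tx":0,"ty":0,"tz":0,"roll":0},{"tx":0,"ty":0,"tz":0,"roll":0},{"tx":0,"ty":0,"tz":0,"roll":0},{"tx":0,"ty":0,"tz":0,"roll":0}]' 50 40
python3 -m handwheel '[{"tx":0,"ty":0,"tz":-10,"roll":0},{"tx":0,"ty":0,"tz":-20,"roll":0},{"tx":0,"ty":0,"tz":-35,"roll":0},{"tx":0,"ty":0,"tz":-38,"roll":0},{"tx":0,"ty":0,"tz":-38,"roll":0},{"tx":0,"ty":0,"tz":-35,"roll":0},{"tx":0,"ty":0,"tz":-14,"roll":0},{"tx":0,"ty":0,"tz":0,"roll":0},{"tx":0,"ty":0,"tz":0,"roll":0}]'
```

```text
t: 24.62
tool_pos: [0.3674, -0.2786, 0.004]
tool_rot: [3.139, -0.114, 0.001]
contact_force: [-1.4, -0.6, 6.2]
opening: 0.0591
grip_force: 44.7
t: 25.37
tool_pos: [0.3669, -0.2781, 0.1936]
tool_rot: [3.139, -0.114, 0.001]
contact_force: [0.1, 0.2, -0.3]
opening: 0.0589
grip_force: 44.0
```

```bash
python3 -m handwheel '[{"tx":0,"ty":0,"tz":0,"roll":-0.084},{"tx":0,"ty":0,"tz":0,"roll":-0.084},{"tx":15,"ty":-14,"tz":0,"roll":0},{"tx":25,"ty":-23,"tz":0,"roll":0},{"tx":27,"ty":-25,"tz":0,"roll":0},{"tx":27,"ty":-25,"tz":0,"roll":0},{"tx":27,"ty":-25,"tz":0,"roll":0},{"tx":27,"ty":-25,"tz":0,"roll":0},{"tx":27,"ty":-25,"tz":0,"roll":0},{"tx":27,"ty":-25,"tz":0,"roll":0},{"tx":27,"ty":-25,"tz":0,"roll":0},{"tx":25,"ty":-23,"tz":0,"roll":0}]'
python3 -m handwheel '[{"tx":15.5,"ty":-14,"tz":0,"roll":0},{"tx":8,"ty":-8,"tz":0,"roll":0},{"tx":0,"ty":0,"tz":0,"roll":0},{"tx":0,"ty":0,"tz":20,"roll":0},{"tx":0,"ty":0,"tz":35,"roll":0},{"tx":0,"ty":0,"tz":35,"roll":0},{"tx":0,"ty":0,"tz":25,"roll":0},{"tx":0,"ty":0,"tz":15,"roll":0},{"tx":0,"ty":0,"tz":0,"roll":0},{"tx":0,"ty":0,"tz":0,"roll":0},{"tx":0,"ty":0,"tz":0,"roll":0},{"tx":0,"ty":0,"tz":0,"roll":0}]'
python3 - <<'E'
from h import *
state(); shot("wrist","w6"); im,P=cloud("wrist");Q=P.reshape(-1,3);R=im.reshape(-1,3).astype(int)
z0=ctrl.get_obs()["tool_pos"][2]-.004
Q=Q[(np.hypot(Q[:,0]-.6187,Q[:,1]-.004)<.055)&(R[:,0]-R[:,2]>30)]
T=Q[(Q[:,2]>z0+.018)&(Q[:,2]<z0+.03)];print(len(T),cv2.minAreaRect((T[:,:2]*1000).astype(np.float32)),np.percentile(T[:,2],[5,50,95]),z0)
E
```

```text
t: 26.37
tool_pos: [0.5966, -0.0178, 0.1892]
tool_rot: [-3.137, -0.15, 0.01]
contact_force: [0.8, -0.5, -0.4]
opening: 0.0589
grip_force: 44.0
t: 27.37
tool_pos: [0.62, 0.0034, 0.0655]
tool_rot: [3.137, 0.148, 0.005]
contact_force: [0.7, -0.3, 0.1]
opening: 0.0587
grip_force: 44.0
t 27.37 tcp [0.62   0.0034 0.0655] F [ 0.7 -0.3  0.1] op 0.05866438022689884 grip 43.9530311152339
[[ 9.955e-01  9.440e-02  3.300e-03]
 [ 9.440e-02 -9.955e-01 -5.000e-04]
 [ 3.300e-03  8.000e-04 -1.000e+00]]
8604 ((620.7036743164062, 3.812023162841797), (61.350311279296875, 86.5914306640625), 5.804593563079834) [0.08238791 0.08609279 0.08707443] 0.06151915794153147
```

View pics/w6.png

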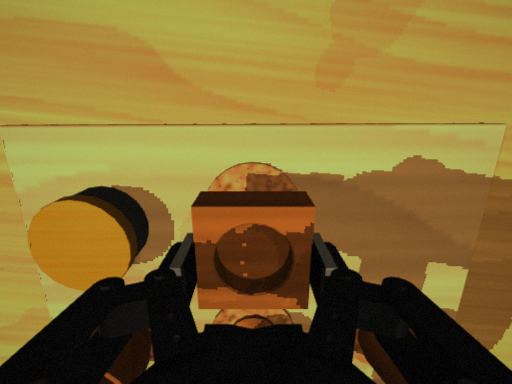

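The holder at (253,250) is squarely held above the back round, about 2 mm too far. I'll correct that and lower.

```bash
python3 -m handwheel '[{"tx":-1.7,"ty":0,"tz":15,"roll":0},{"tx":0,"ty":0,"tz":15,"roll":0},{"tx":0,"ty":0,"tz":10,"roll":0},{"tx":0,"ty":0,"tz":5,"roll":0},{"tx":0,"ty":0,"tz":1.5,"roll":0},{"tx":0,"ty":0,"tz":0,"roll":0},{"tx":0,"ty":0,"tz":0,"roll":0},{"tx":0,"ty":0,"tz":0,"roll":0},{"tx":0,"ty":0,"tz":0,"roll":0}]'
python3 -m handwheel '[{"tx":0,"ty":0,"tz":1,"roll":0},{"tx":0,"ty":0,"tz":0,"roll":0},{"tx":0,"ty":0,"tz":0,"roll":0},{"tx":0,"ty":0,"tz":0,"roll":0}]'
```

```text
t: 28.17
tool_pos: [0.6174, 0.0039, 0.0173]
tool_rot: [3.138, 0.149, 0.001]
contact_force: [-0.4, 0.2, 0.2]
opening: 0.059
grip_force: 44.0
t: 28.5
tool_pos: [0.6175, 0.0039, 0.017]
tool_rot: [3.138, 0.149, 0.001]
contact_force: [-2.7, 0.4, 6.0]
opening: 0.0591
grip_force: 44.6
```

```bash
python3 -m handwheel '[{"tx":0,"ty":0,"tz":-0.5,"roll":0},{"tx":0,"ty":0,"tz":0,"roll":0},{"tx":0,"ty":0,"tz":0,"roll":0},{"tx":0,"ty":0,"tz":0,"roll":0},{"tx":0,"ty":0,"tz":-15,"roll":0},{"tx":0,"ty":0,"tz":-35,"roll":0},{"tx":0,"ty":0,"tz":-38,"roll":0},{"tx":0,"ty":0,"tz":-38,"roll":0},{"tx":0,"ty":0,"tz":-38,"roll":0},{"tx":0,"ty":0,"tz":-30,"roll":0},{"tx":0,"ty":0,"tz":0,"roll":0},{"tx":0,"ty":0,"tz":0,"roll":0}]' 85
python3 look.py wrist 618.7 4 30 45 50
```

```text
t: 29.5
tool_pos: [0.6186, 0.0038, 0.2136]
tool_rot: [3.137, 0.149, 0.009]
contact_force: [0.0, -0.4, -1.5]
opening: 0.0851
grip_force: 0.0
t 29.5 tcp [0.6186 0.0038 0.2136] F [ 0.  -0.4 -1.5] op 0.08507507048743071 grip 0.0
[[ 9.955e-01  9.500e-02  5.800e-03]
 [ 9.500e-02 -9.955e-01 -7.000e-04]
 [ 5.700e-03  1.200e-03 -1.000e+00]]
circle ((618.7230224609375, 4.767189979553223), 42.189239501953125) 1621 z [0.0337 0.0377 0.0391] rect ((618.7333984375, 4.73468017578125), (59.835792541503906, 60.069129943847656), 5.389118671417236)
```

Holder placed at (618.7, 4.7). Now the lid.

```bash
python3 -m handwheel '[{"tx":0,"ty":0,"tz":0,"roll":0.095},{"tx":1,"ty":20,"tz":0,"roll":0},{"tx":2,"ty":35,"tz":0,"roll":0},{"tx":2,"ty":37,"tz":0,"roll":0},{"tx":2,"ty":37,"tz":0,"roll":0},{"tx":2,"ty":37,"tz":0,"roll":0},{"tx":2,"ty":37,"tz":0,"roll":0},{"tx":2,"ty":37,"tz":0,"roll":0},{"tx":1.6,"ty":35,"tz":0,"roll":0},{"tx":1,"ty":23,"tz":0,"roll":0},{"tx":0,"ty":0,"tz":0,"roll":0},{"tx":0,"ty":0,"tz":0,"roll":0}]' 60
python3 -m handwheel '[{"tx":0,"ty":0,"tz":25,"roll":0},{"tx":0,"ty":0,"tz":35,"roll":0},{"tx":0,"ty":0,"tz":25,"roll":0},{"tx":0,"ty":0,"tz":0,"roll":0},{"tx":0,"ty":0,"tz":0,"roll":0},{"tx":0,"ty":0,"tz":0,"roll":0},{"tx":0,"ty":0,"tz":0,"roll":0}]'
python3 look.py wrist 634.2 -294.3 24 45 30; python3 look.py wrist 634.2 -294.3 9 18 50|tail -1
```

```text
t: 30.55
tool_pos: [0.6314, -0.2947, 0.207]
tool_rot: [-3.139, 0.003, 0.006]
contact_force: [0.3, -0.1, 0.7]
opening: 0.0604
grip_force: 0.0
t: 31.13
tool_pos: [0.6342, -0.2943, 0.1282]
tool_rot: [3.139, 0.001, 0.006]
contact_force: [-0.2, -0.6, 0.1]
opening: 0.0596
grip_force: 0.0
t 31.13 tcp [ 0.6342 -0.2943  0.1282] F [-0.2 -0.6  0.1] op 0.05958540281891372 grip 0.0
[[ 1.0e+00  9.0e-04  3.6e-03]
 [ 9.0e-04 -1.0e+00 -2.1e-03]
 [ 3.6e-03  2.1e-03 -1.0e+00]]
circle ((634.4771728515625, -294.7628479003906), 9.986783027648926) 393 z [0.0253 0.0366 0.0387] rect ((634.42236328125, -294.7587890625), (19.242443084716797, 19.271860122680664), 68.45932006835938)
circle ((634.2156982421875, -294.82720947265625), 30.88252830505371) 2447 z [0.0115 0.0136 0.015 ] rect ((634.6553344726562, -294.82550048828125), (60.556617736816406, 60.633216857910156), 88.62152862548828)
```

```bash
python3 -m handwheel '[{"tx":0,"ty":0.4,"tz":20,"roll":0},{"tx":0,"ty":0,"tz":30,"roll":0},{"tx":0,"ty":0,"tz":25,"roll":0},{"tx":0,"ty":0,"tz":15,"roll":0},{"tx":0,"ty":0,"tz":10,"roll":0},{"tx":0,"ty":0,"tz":5,"roll":0},{"tx":0,"ty":0,"tz":2,"roll":0},{"tx":0,"ty":0,"tz":1,"roll":0},{"tx":0,"ty":0,"tz":0,"roll":0},{"tx":0,"ty":0,"tz":0,"roll":0},{"tx":0,"ty":0,"tz":0,"roll":0}]'
```

```text
t: 32.15
tool_pos: [0.6334, -0.2949, 0.0186]
tool_rot: [3.141, 0.0, 0.003]
contact_force: [-0.2, -0.2, -0.1]
opening: 0.0601
grip_force: 0.0
```

```bash
python3 -m handwheel '[{"tx":0.6,"ty":0,"tz":1,"roll":0},{"tx":0,"ty":0,"tz":0,"roll":0},{"tx":0,"ty":0,"tz":0,"roll":0},{"tx":0,"ty":0,"tz":0,"roll":0},{"tx":0,"ty":0,"tz":0,"roll":0},{"tx":0,"ty":0,"tz":0,"roll":0},{"tx":0,"ty":0,"tz":0,"roll":0},{"tx":0,"ty":0,"tz":0,"roll":0}]' 12 35
python3 -m handwheel '[{"tx":0,"ty":0,"tz":-10,"roll":0},{"tx":0,"ty":0,"tz":-20,"roll":0},{"tx":0,"ty":0,"tz":-35,"roll":0},{"tx":0,"ty":0,"tz":-38,"roll":0},{"tx":0,"ty":0,"tz":-38,"roll":0},{"tx":0,"ty":0,"tz":-30,"roll":0},{"tx":0,"ty":0,"tz":-14,"roll":0},{"tx":0,"ty":0,"tz":0,"roll":0},{"tx":0,"ty":0,"tz":0,"roll":0},{"tx":0,"ty":0,"tz":0,"roll":0}]'
python3 - <<'E'
from h import *
state(); shot("wrist","w7")
E
```

```text
t: 32.82
tool_pos: [0.6334, -0.2945, 0.0165]
tool_rot: [3.142, 0.0, 0.0]
contact_force: [-0.9, -1.0, 0.4]
opening: 0.0183
grip_force: 34.2
t: 33.65
tool_pos: [0.632, -0.2937, 0.1978]
tool_rot: [-3.139, -0.0, 0.007]
contact_force: [0.6, 0.4, -0.8]
opening: 0.0186
grip_force: 34.2
t 33.65 tcp [ 0.632  -0.2937  0.1978] F [ 0.6  0.4 -0.8] op 0.018555397213134654 grip 34.2457945633214
[[ 1.0e+00  1.0e-04 -4.3e-03]
 [ 1.0e-04 -1.0e+00  2.6e-03]
 [-4.3e-03 -2.6e-03 -1.0e+00]]
```

View pics/w7.png

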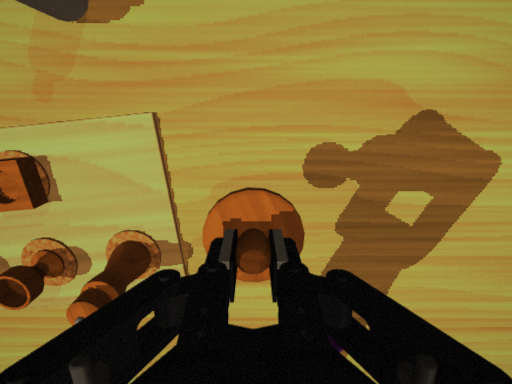

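The lid is held by its knob and hangs level at (253,240). I'll measure its offset offline and carry it to above the pot.

```bash
python3 - <<'E'
from h import *
im,P=cloud("wrist");Q=P.reshape(-1,3);R=im.reshape(-1,3).astype(int)
Q=Q[(np.hypot(Q[:,0]-.632,Q[:,1]+.2937)<.045)&(R[:,0]-R[:,2]>30)]
T=Q[(Q[:,2]>.186)&(Q[:,2]<.202)];T=T[T[:,0]>.632];h=cv2.convexHull((T[:,:2]*1000).astype(np.float32))
print(len(T),cv2.minEnclosingCircle(h),np.percentile(T[:,2],[5,50,95]))
A=np.c_[T[:,:2]-[.632,-.2937],np.ones(len(T))];print(np.linalg.lstsq(A,T[:,2],rcond=None)[0])
E
python3 -m handwheel '[{"tx":-7,"ty":-20,"tz":0,"roll":0},{"tx":-12,"ty":-33,"tz":0,"roll":0},{"tx":-13,"ty":-37,"tz":0,"roll":0},{"tx":-13,"ty":-37,"tz":0,"roll":0},{"tx":-13,"ty":-37,"tz":0,"roll":0},{"tx":-13,"ty":-37,"tz":0,"roll":0},{"tx":-13,"ty":-37,"tz":0,"roll":0},{"tx":-13,"ty":-37,"tz":0,"roll":0},{"tx":-13,"ty":-37,"tz":0,"roll":0},{"tx":-13,"ty":-36,"tz":0,"roll":0},{"tx":-13,"ty":-33,"tz":0,"roll":0},{"tx":-10,"ty":-24,"tz":0,"roll":0}]'
python3 -m handwheel '[{"tx":0,"ty":0,"tz":0,"roll":0},{"tx":0,"ty":0,"tz":15,"roll":0},{"tx":0,"ty":0,"tz":20,"roll":0},{"tx":0,"ty":0,"tz":20,"roll":0},{"tx":0,"ty":0,"tz":15,"roll":0},{"tx":0,"ty":0,"tz":5,"roll":0},{"tx":0,"ty":0,"tz":0,"roll":0},{"tx":0,"ty":0,"tz":0,"roll":0},{"tx":0,"ty":0,"tz":0,"roll":0},{"tx":0,"ty":0,"tz":0,"roll":0}]'
python3 - <<'E'
from h import *
state(); shot("wrist","w8");z=ctrl.get_obs()["tool_pos"][2]
im,P=cloud("wrist");Q=P.reshape(-1,3);R=im.reshape(-1,3).astype(int)
Q=Q[(np.hypot(Q[:,0]-.488,Q[:,1]-.111)<.045)&(R[:,0]-R[:,2]>30)]
T=Q[(Q[:,2]>z-.010)&(Q[:,2]<z+.003)];h=cv2.convexHull((T[:,:2]*1000).astype(np.float32))
print(len(T),cv2.minEnclosingCircle(h),np.percentile(T[:,2],[5,50,95]))
T=Q[(Q[:,2]>.03)&(Q[:,2]<.072)];print("pot",len(T),(np.percentile(T,[1,99],0)*1000).round(1).tolist())
E
```

```text
3735 ((635.217041015625, -293.3299560546875), 30.56258773803711) [0.19248843 0.19489912 0.19607506]
[-0.065718   -0.00196491  0.19580314]
t: 34.7
tool_pos: [0.4846, 0.1127, 0.1983]
tool_rot: [-3.141, -0.003, 0.008]
contact_force: [0.6, 0.3, -1.0]
opening: 0.0186
grip_force: 34.3
t: 35.53
tool_pos: [0.4882, 0.1104, 0.1276]
tool_rot: [-3.141, 0.0, -0.003]
contact_force: [-0.6, -0.5, -0.8]
opening: 0.0183
grip_force: 34.3
t 35.53 tcp [0.4882 0.1104 0.1276] F [-0.6 -0.5 -0.8] op 0.01832108274859975 grip 34.33800650993362
[[ 1.0e+00 -1.0e-04  2.2e-03]
 [-1.0e-04 -1.0e+00  1.0e-04]
 [ 2.2e-03 -1.0e-04 -1.0e+00]]
4188 ((489.04644775390625, 110.96665954589844), 31.23390769958496) [0.12253195 0.12479151 0.1258753 ]
pot 1068 [[494.1, 82.8, 30.8], [517.6, 139.0, 69.0]]
```

View pics/w8.png

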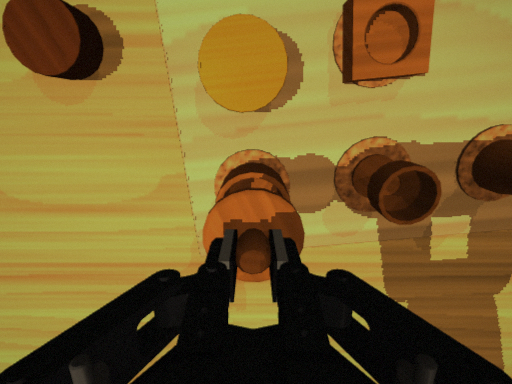

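The lid is at (253,225) over the pot, about 2 mm too far in x and slightly pitched (3.8°), well inside the ±5 mm mouth clearance. I'll correct and lower.

```bash
python3 -m handwheel '[{"tx":-1.7,"ty":-0.3,"tz":10,"roll":0},{"tx":0,"ty":0,"tz":15,"roll":0},{"tx":0,"ty":0,"tz":10,"roll":0},{"tx":0,"ty":0,"tz":6,"roll":0},{"tx":0,"ty":0,"tz":4,"roll":0},{"tx":0,"ty":0,"tz":0,"roll":0},{"tx":0,"ty":0,"tz":0,"roll":0},{"tx":0,"ty":0,"tz":0,"roll":0},{"tx":0,"ty":0,"tz":0,"roll":0}]'
python3 -m handwheel '[{"tx":0,"ty":0,"tz":1.5,"roll":0},{"tx":0,"ty":0,"tz":1,"roll":0},{"tx":0,"ty":0,"tz":0,"roll":0},{"tx":0,"ty":0,"tz":0,"roll":0},{"tx":0,"ty":0,"tz":0,"roll":0}]'
```

```text
t: 36.33
tool_pos: [0.4862, 0.1108, 0.0821]
tool_rot: [-3.141, -0.0, -0.002]
contact_force: [-0.5, -0.8, 0.3]
opening: 0.0179
grip_force: 34.3
t: 36.75
tool_pos: [0.4856, 0.1108, 0.0788]
tool_rot: [3.142, 0.0, 0.0]
contact_force: [0.7, -0.0, 0.2]
opening: 0.0181
grip_force: 34.3
```

```bash
python3 -m handwheel '[{"tx":0.6,"ty":0,"tz":1,"roll":0},{"tx":0,"ty":0,"tz":0.5,"roll":0},{"tx":0,"ty":0,"tz":0,"roll":0},{"tx":0,"ty":0,"tz":0,"roll":0},{"tx":0,"ty":0,"tz":0,"roll":0}]'
```

```text
t: 37.17
tool_pos: [0.4864, 0.1108, 0.0775]
tool_rot: [3.142, 0.0, 0.001]
contact_force: [-0.1, 0.1, 0.7]
opening: 0.0187
grip_force: 34.4
```

Light contact at the seated height. Release slowly, rise, and check.

```bash
python3 -m handwheel '[{"tx":0,"ty":0,"tz":0.5,"roll":0},{"tx":0,"ty":0,"tz":0,"roll":0},{"tx":0,"ty":0,"tz":0,"roll":0}]'
python3 -m handwheel '[{"tx":0,"ty":0,"tz":0,"roll":0},{"tx":0,"ty":0,"tz":0,"roll":0},{"tx":0,"ty":0,"tz":0,"roll":0},{"tx":0,"ty":0,"tz":0,"roll":0},{"tx":0,"ty":0,"tz":-15,"roll":0},{"tx":0,"ty":0,"tz":-30,"roll":0},{"tx":0,"ty":0,"tz":-35,"roll":0},{"tx":0,"ty":0,"tz":-35,"roll":0},{"tx":0,"ty":0,"tz":-30,"roll":0},{"tx":0,"ty":0,"tz":-15,"roll":0},{"tx":0,"ty":0,"tz":0,"roll":0},{"tx":0,"ty":0,"tz":0,"roll":0}]' 50
python3 look.py wrist 487 111 69 79 50;python3 look.py wrist 487 111 84 110 30|tail -1
python3 - <<'E'
from h import *
im,P=cloud("wrist");Q=P.reshape(-1,3);T=Q[(np.hypot(Q[:,0]-.487,Q[:,1]-.111)<.036)&(Q[:,2]>.069)&(Q[:,2]<.079)]
print(np.linalg.lstsq(np.c_[T[:,:2]-[.487,.111],np.ones(len(T))],T[:,2],rcond=None)[0])
T=Q[(np.hypot(Q[:,0]-.5957,Q[:,1]-.1187)<.05)&(Q[:,2]>.04)&(Q[:,2]<.06)]
print("tin",cv2.minEnclosingCircle((T[:,:2]*1000).astype(np.float32)))
shot("side")
s=cv2.resize(np.load("side.npz")["im"][160:290,130:330],None,fx=4,fy=4,interpolation=2);cv2.imwrite("pics/s3.png",s[:,:,::-1])
E
```

```text
t: 37.42
tool_pos: [0.4865, 0.1108, 0.0774]
tool_rot: [-3.142, -0.0, -0.001]
contact_force: [-1.4, -1.1, 4.5]
opening: 0.018
grip_force: 34.7
t: 38.42
tool_pos: [0.4865, 0.1108, 0.2373]
tool_rot: [-3.141, -0.0, -0.003]
contact_force: [-0.5, -0.1, -0.3]
opening: 0.0499
grip_force: 0.0
t 38.42 tcp [0.4865 0.1108 0.2373] F [-0.5 -0.1 -0.3] op 0.04991849456430823 grip 0.0
[[ 1.0e+00  1.0e-04  1.6e-03]
 [ 1.0e-04 -1.0e+00  1.0e-04]
 [ 1.6e-03 -1.0e-04 -1.0e+00]]
circle ((487.50555419921875, 111.52473449707031), 30.85247039794922) 1825 z [0.0723 0.0746 0.0761] rect ((487.769287109375, 111.557861328125), (60.134483337402344, 60.559364318847656), 89.63534545898438)
circle ((487.3058776855469, 111.69741821289062), 10.20220947265625) 280 z [0.0862 0.0978 0.0998] rect ((487.9500427246094, 111.49024200439453), (18.970867156982422, 18.73094940185547), 86.9832763671875)
[-0.00289011  0.00105658  0.07449728]
tin ((595.5797729492188, 119.08595275878906), 34.440528869628906)
```

View pics/s3.png

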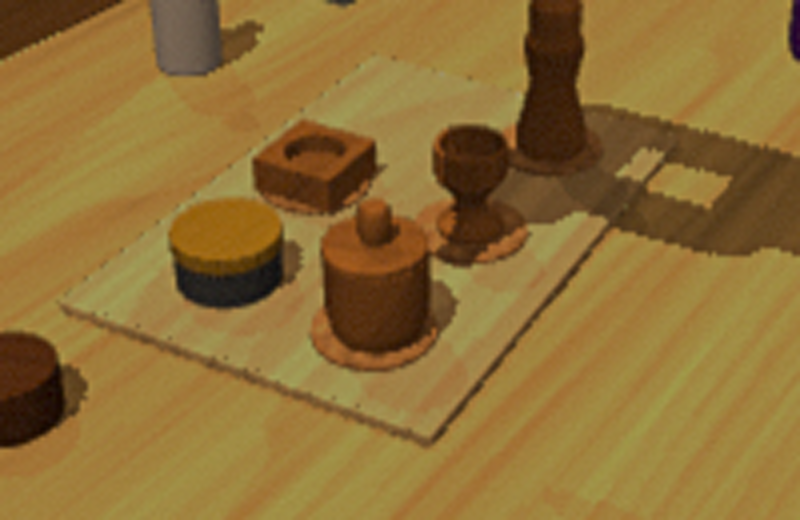

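The picture shows all four pieces upright on their rounds: pot with lid at (375,275), cup at (472,190), holder at (313,165) and mill at (555,90). The lid is level, with its disc top at 74.5 mm against 75 expected, and the tin hasn't moved. Handing in.

```bash
python3 -c "
from station import ctrl
print(ctrl.finish_job())"
```

```text
the job is handed in; nothing more can be done
None
```

The job is handed in at about 38 s: the pot with its lid seated, the mill, the cup and the holder all stand upright within about 1 mm of the middle of their rounds by my camera measurements, and the wax tin has not moved.

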